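# Hang the loupe arm over the vise and lock it

### The arm

A 6-joint arm with a two-finger parallel gripper is mounted at the origin on the work surface. World frame = base frame: x ahead of the robot, y to its left, z up, the work surface at z = 0. Lengths are in m, angles in rad, forces in N, time in s.
With the tool pointing down it reaches from about 0.275 to 1 m from the base axis. Payload 8.4 kg.
Tool frame: the origin (TCP) lies between the finger pads; the fingertips stand 19 mm ahead of it and the grasp point (between the pads) is the TCP (env.tcp_to_tips is the distance from the TCP to the fingertips, in m); z points along the fingers, y is the line along which they close (so a half turn about z gives the same grasp; the last joint's range is limited). The gripper opens to 85 mm and grips with 20 to 120 N. Pads are 22 mm wide; open, the fingers measure 114 mm over their backs; the gripper's body (76 mm by 85 mm) begins 54 mm behind the grasp point. The pads swing forward as they close: fully open they stand 13 mm farther back than shut.
Start: joints at [1.175, 0.353, 1.633, -0, 1.155, -0.002], TCP at [0.24, 0.577, 0.25] pointing down, gripper open.
Joint ranges: [-2.63, 2.63], [-0.92, 2.1], [0.06, 2.66], [-1.3, 4.44], [0, 2.69], [-3.02, 3.02]. Speed limits (rad/s): [2.22, 2.22, 2.79, 3.14, 3.14, 3.14].

### API

Orientations are given as a 3x3 rotation matrix whose columns are the frame's x, y, z axes.
In Python, from plant import env, fingers, get_image, camera_model, ticket, outline_of gives the robot as it stands. Calls block until the motion is done:
- env.movep(position, orientation): joint-space move of the TCP to a pose.
- env.move_straight(position, frame=None, rate=0.15, contact_N=None): straight line of the TCP; frame=None keeps the orientation; rate is the mean speed in m/s. With contact_N (N) it stops when the force on the tool has changed by that much, and returns True; else False.
- env.movej(angles): joint-space move.
- fingers.command_gripper(opening, squeeze=None): finger opening in m; squeeze is the grip in N (None keeps the last); returns when the fingers have stopped.
- env.wait(seconds).
- env.solve_ik(position, orientation): joint angles nearest the present ones, or None.
- env.get_state(): the state.
- get_image(name): name is "scene" or "top" or "wrist"; returns (picture, depth): 384x512x3 uint8, red, green, blue; 384x512 float32, m along the optical axis (not along the pixel's ray), 0 where there is no reading.
- camera_model(name): a dict with "fx", "fy", "cx", "cy" (pixels), "eye" and "orientation" of the camera in the world. Camera axes: x right, y down, z forward; pixel columns grow to the right and rows downward; lengths in m; the calibration is good to about 2 mm. The wrist camera is an equidistant fisheye: a pixel r from the principal point sees the ray r / f radians off the axis. A picture is of the moment at which its call begins: read the wrist's pose just before it. camera_model takes no time and is no camera call; for the wrist camera it gives the pose at the moment of the call.
A pose or a line that the arm cannot do raises env.MotionError and nothing moves.
- ticket.sign_off(): hands the job in; it is judged then, once.
Trained networks look in the newest picture that a camera, given by its name, has taken for a name from the list of things; names that differ only in an ending like _2 or _b are one class to them, and where a whole thing is asked for, a point or a joint stands for the part that bears it (a point fixed in the world has none). Each returns a list of dicts, best first, with "confidence" (0 to 1); they miss things now and then, are a little off and sometimes report something else, mostly with a low value. They report only what shows in the picture. A call takes as long as a camera call.
- outline_of(target, camera): "region" (384x512 bool, what is visible of it) and "extent" ([centre column, centre row, width, height] in pixels, round what is visible of it).
The state is a dict: "time": time; "q": joint angles; "qd": joint speeds; "joint_torque": joint torques, N m; "eef_pos": TCP position; "orientation": TCP orientation; "ft_force": force on the tool from outside, world axes, zero at the start; "ft_torque": the same for the moment, N m; "opening": finger opening in m; "grasp_force": force on a finger pad.
Only numpy, scipy, OpenCV 4.12 (cv2) and the standard library are available. Lean on these libraries where they do the work, as an engineer would, in place of code of your own. Each camera call takes 0.05 s, during which the arm holds its last target. There are 200 camera calls.

### The job

Hang the loupe arm on the slotted upright so that its lens stands over the vise: put both claws into the two slots and press the arm down until it is fully home. Then push the lever on top of the upright through its quarter turn to the end stop, so that it lies over the arm and locks it in, and let go. Leave the pot, the calipers and the wax stick where they are.

Things in the scene. Friction and masses are not known exactly. Their poses are not given: they have to be found in the camera images.
- loupe_arm: Loose metal bracket arm with lens, 193 mm long, about 0.28 kg, standing on its flat underside. Origin: underside, below the place to grip; x points from lens to claws, z up. In mm: bar 16 wide (y), 24 high, x -41 to 64; back plate at x 64 to 70, 40 wide, z 0 to 80; lens ring 70 across, 14 high, centred at x -75. Centre of mass near x 8. Two claws stick out of the plate at x 70 (see loupe_claw).
- loupe_claw (a point): On the arm at x 70, y 0, z 12 mm, under the lower claw's tongue; axes as the arm's. The claws are 7 mm wide, stick out 12.5 mm at y 0, one above the other: tongues 8 mm high, undersides at z 12 and 50 mm, each with an end lip hanging 10 mm lower (to z 2 and 40). The gap between plate and lip, 7.5 mm, straddles the upright's front plate.
- upright: Fixed grey slotted upright: channel 40 mm wide (y), 34 deep, 198 high, on a 100 mm square foot. Origin on its midline at bench level. The slotted front face, at x -15 mm, looks along its own -x, roughly to the robot. Front plate 5 mm thick; two slots 14 wide (y -7 to 7), 26 high, at z 127-153 and 165-191 mm. Arm fully home: its origin at x -85, y 0, z 115 mm here, its x along the upright's x.
- upright_slot (a point): Middle of the lower edge of the lower slot, on the front face: x -15, y 0, z 127 mm in the upright's frame, axes as the upright's. The claws enter level along +x with loupe_claw 14 mm (plus or minus 4) above this point, lower claw in lower slot; then the arm goes straight down until the tongues rest on the slots' lower edges and loupe_claw lies here.
- lock_lever (a joint): Angle (rad) of the quarter-turn steel lever on top of the upright. 0: open, along the upright's +y. It turns anticlockwise seen from above; at 1.571 (end stop, locked) it points along the upright's -x, over the hung arm. It stays where left and needs about 1.5 N at its end. It passes 3 mm over the back plate of an arm that is fully home; an arm not fully down blocks it.
- lever_pivot (a point): Point on the lever's vertical axis, on the upright's midline, 205 mm above the bench: half the height of the lever's bar, which is 14 mm wide and 14 mm high (z 198 to 212 mm).
- lever_end (a point): Centre of the black round end knob of the lever (22 mm across, z 198 to 220 mm), 114 mm from the pivot axis. Moves with the lever. Clear air around and beneath it.
- vise: Fixed small green vise, about 70 by 105 mm and 65 mm high, holding a bronze matrix; bolted down in front of the upright, below where the lens comes to hang. Origin at its centre at bench level.
- pot: Loose white ceramic pot, about 84 mm across (handles extra) and 75 mm high; not to be moved. Origin at the centre of its underside.
- calipers: Loose brass calipers lying flat, 150 mm long, 8 mm high; not to be moved. Origin at the middle of the beam, which runs along x.
- wax_stick: Loose square red wax stick, 110 mm long along its x, 16 mm thick; not to be moved. Origin at the centre of its underside.

How it is judged:
By the outcome, as a careful person would: the job done as asked, in the order asked, and still so for the second after the job is handed in, with the robot touching nothing.
It also fails if it takes over 61 s, if anything falls off the work surface, if the arm or the gripper's body presses on something with over 40 N, if the wrist force passes 120 N, or if a joint passes its speed limit or range.

## Working session

There is one attempt and no reset: what is moved stays moved. The work goes in short steps, each a Python script; the robot and the scene stay as the last script left them, time stands still between calls to the robot, and variables do not carry over. Pictures are saved under pics/ and viewed, at most 10 in all, crops included, and the job is handed in when it is done.

```bash
mkdir -p pics; ls; cat > h.py <<'E'
import numpy as np, cv2
from plant import env, fingers, get_image, camera_model, ticket, outline_of
def cloud(name, pic_depth=None, cm=None):
    cm=cm or camera_model(name); p,d=pic_depth or get_image(name)
    v,u=np.mgrid[:384,:512]
    X=np.stack([(u-cm["cx"])/cm["fx"]*d,(v-cm["cy"])/cm["fy"]*d,d],-1)
    W=X@np.array(cm["orientation"]).T+np.array(cm["eye"])
    W[d<=0]=np.nan
    return p,W
E
python3 - <<'E'
from h import *
np.set_printoptions(precision=3,suppress=True)
ims=[]
for n in ["scene","top"]:
    p,W=cloud(n); np.save(f"{n}.npy",W); cv2.imwrite(f"{n}.png",p[...,::-1])
    cm=camera_model(n);print(n,cm["eye"],cm["fx"]); print(np.array(cm["orientation"]))
    im=p[...,::-1].copy()
    for t in ["loupe_arm","upright","lock_lever","vise","pot","calipers","wax_stick","lever_end"]:
        for o in outline_of(t,n)[:1]:
            r=o["region"]; P=W[r]; P=P[~np.isnan(P[:,0])]
            np.save(f"{n}_{t}.npy",r)
            print(t,round(o["confidence"],2),np.round(o["extent"]),len(P),np.percentile(P,[2,50,98],axis=0).round(3).tolist() if len(P) else None)
            c=[int(x) for x in o["extent"][:2]]
            cv2.putText(im,t,(c[0]-20,c[1]),0,.4,(255,0,255),1)
    cv2.imwrite(f"pics/{n}0.png",im)
print(env.get_state()["time"])
E
```

```text
pics
plant.py
scene [0.994 0.39  0.789] 353.5510852377865
[[-0.646  0.57  -0.507]
 [ 0.763  0.473 -0.44 ]
 [-0.011 -0.671 -0.741]]
loupe_arm 0.66 [212. 162.  55.  31.] 602 [[0.339, -0.312, 0.003], [0.437, -0.28, 0.014], [0.515, -0.253, 0.079]]
upright 0.76 [248. 245.  70.  86.] 2569 [[0.614, -0.007, 0.004], [0.659, 0.056, 0.08], [0.705, 0.155, 0.219]]
lock_lever 0.62 [258. 225.  55.  38.] 576 [[0.637, 0.031, 0.197], [0.649, 0.1, 0.212], [0.656, 0.161, 0.221]]
vise 0.94 [290. 227.  37.  35.] 865 [[0.444, 0.006, -0.001], [0.497, 0.074, 0.044], [0.522, 0.107, 0.065]]
pot 0.72 [364. 256.  61.  42.] 1483 [[0.403, 0.216, 0.003], [0.442, 0.273, 0.048], [0.513, 0.33, 0.075]]
calipers 0.9 [304. 354.  60.  60.] 744 [[0.638, 0.265, -0.0], [0.734, 0.307, 0.005], [0.782, 0.32, 0.01]]
wax_stick 0.82 [148. 211.  31.  30.] 249 [[0.636, -0.298, 0.003], [0.689, -0.283, 0.014], [0.739, -0.273, 0.018]]
lever_end 0.89 [260. 224.  58.  39.] 573 [[0.535, 0.03, 0.001], [0.649, 0.1, 0.212], [0.656, 0.161, 0.221]]
top [ 0.434 -0.005  1.179] 362.1907570229854
[[ 0.008 -0.992  0.126]
 [-1.    -0.008 -0.004]
 [ 0.005 -0.126 -0.992]]
loupe_arm 0.57 [348. 242.  24.  57.] 656 [[0.328, -0.313, 0.0], [0.375, -0.283, 0.013], [0.506, -0.251, 0.077]]
upright 0.63 [229. 168.  64.  34.] 1052 [[0.608, -0.006, 0.005], [0.638, 0.045, 0.043], [0.696, 0.151, 0.219]]
lock_lever 0.76 [225. 159.  46.   8.] 326 [[0.633, 0.032, 0.201], [0.641, 0.097, 0.212], [0.652, 0.159, 0.221]]
vise 0.75 [241. 221.  35.  25.] 624 [[0.449, 0.012, 0.007], [0.481, 0.06, 0.055], [0.517, 0.103, 0.066]]
calipers 0.55 [169. 154.  18.  43.] 305 [[0.639, 0.274, -0.003], [0.722, 0.31, 0.005], [0.778, 0.327, 0.011]]
wax_stick 0.72 [345. 159.  12.  28.] 193 [[0.633, -0.298, -0.001], [0.682, -0.284, 0.014], [0.735, -0.272, 0.019]]
lever_end 0.71 [224. 162.  47.   8.] 294 [[0.634, 0.032, 0.201], [0.641, 0.094, 0.212], [0.649, 0.156, 0.221]]
0.9
```

View pics/scene0.png

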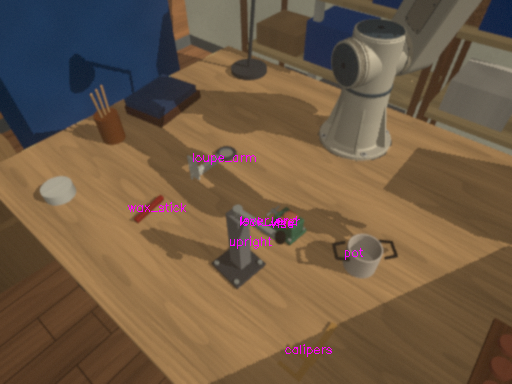

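```bash
python3 - <<'E'
import numpy as np,cv2
np.set_printoptions(precision=4,suppress=True)
def yawfit(P):
    P=P[:,:2].astype(np.float32); vx,vy,x,y=cv2.fitLine(P,cv2.DIST_HUBER,0,.01,.01).ravel(); return np.degrees(np.arctan2(vy,vx)),x,y,P.min(0),P.max(0)
for n in ["scene","top"]:
    W=np.load(n+".npy")
    def g(t): 
        P=W[np.load(f"{n}_{t}.npy")]; return P[~np.isnan(P[:,0])]
    A=g("loupe_arm")
    s=(A[:,2]>.018)&(A[:,2]<.03)
    print(n,"bar top",s.sum(),yawfit(A[s]))
    s=(A[:,2]>.07); print("plate/top",s.sum(),A[s].mean(0),A[s].min(0),A[s].max(0))
    s=(A[:,2]>.009)&(A[:,2]<.019)&(A[:,0]<.40); print("ring",s.sum(),A[s].mean(0),A[s].min(0),A[s].max(0))
    L=g("lock_lever"); s=(L[:,2]>.205)&(L[:,2]<.2155);print("lever bar",s.sum(),yawfit(L[s]))
    s=(L[:,2]>.217);print("knob",s.sum(),L[s].mean(0),np.ptp(L[s],axis=0))
    U=W.reshape(-1,3); s=(abs(U[:,0]-.65)<.06)&(abs(U[:,1]-.04)<.05)&(abs(U[:,2]-.198)<.006);print("uptop",s.sum(),U[s].mean(0) if s.any() else 0,U[s].min(0),U[s].max(0))
E
```

```text
scene bar top 139 (np.float32(-0.67378855), np.float32(0.437773), np.float32(-0.2830283), array([ 0.3948, -0.3027], dtype=float32), array([ 0.5183, -0.2659], dtype=float32))
plate/top 36 [ 0.505  -0.2844  0.0767] [ 0.5    -0.3044  0.0702] [ 0.5082 -0.2654  0.0816]
ring 180 [ 0.3636 -0.2829  0.0117] [ 0.3342 -0.3161  0.009 ] [ 0.3988 -0.248   0.016 ]
lever bar 360 (np.float32(89.61101), np.float32(0.64841735), np.float32(0.09928929), array([0.6367, 0.0276], dtype=float32), array([0.6571, 0.1633], dtype=float32))
knob 82 [0.6458 0.1396 0.2192] [0.0221 0.1316 0.0044]
uptop 140 [0.6577 0.041  0.198 ] [0.6438 0.0153 0.1922] [0.6667 0.0879 0.2039]
top bar top 179 (np.float32(-2.0280023), np.float32(0.46176127), np.float32(-0.2844041), array([ 0.332 , -0.3118], dtype=float32), array([ 0.5145, -0.273 ], dtype=float32))
plate/top 19 [ 0.4999 -0.2791  0.0788] [ 0.4983 -0.2932  0.0751] [ 0.5017 -0.2659  0.0821]
ring 288 [ 0.3585 -0.283   0.0121] [ 0.325  -0.3175  0.0091] [ 0.3972 -0.2472  0.0189]
lever bar 206 (np.float32(-88.68736), np.float32(0.6427254), np.float32(0.09104019), array([0.6325, 0.0292], dtype=float32), array([0.6549, 0.1599], dtype=float32))
knob 59 [0.6428 0.1255 0.2192] [0.0212 0.1323 0.0059]
uptop 118 [0.6444 0.0387 0.1979] [0.6272 0.0186 0.1926] [0.6637 0.0899 0.2037]
```

```bash
python3 - <<'E'
import cv2
a=cv2.imread("pics/top0.png")[110:290,130:400]
cv2.imwrite("pics/topc.png",cv2.resize(cv2.imread("top.png")[110:290,130:400],None,fx=2.9,fy=2.9,interpolation=2))
E
```

```text
(no output)
```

View pics/topc.png

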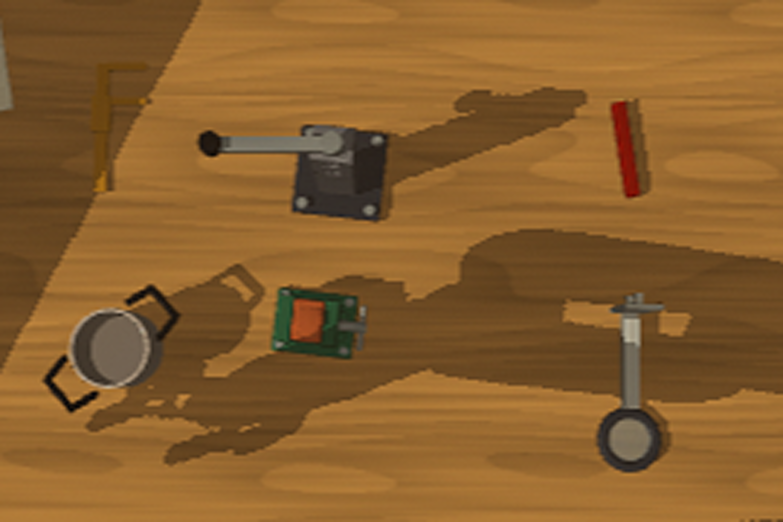

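The scene view shows the upright at about (240,245), vise (290,227), pot (364,256), loupe arm (212,162) and wax (148,211). In the top crop the lever points left from (330,142) to its knob at (208,143). The upright's foot looks turned by about 5°, and the loupe arm runs from its ring at (630,438) to its plate at (637,308). I'll take close views with the wrist camera.

```bash
cat >> h.py <<'E'
def wcloud():
    cm=camera_model("wrist"); p,d=get_image("wrist")
    v,u=np.mgrid[:384,:512]; a=(u-cm["cx"])/cm["fx"]; b=(v-cm["cy"])/cm["fy"]
    r=np.hypot(a,b)+1e-9; k=np.tan(np.minimum(r,1.5))/r*d
    W=np.stack([a*k,b*k,d],-1)@np.array(cm["orientation"]).T+np.array(cm["eye"]); W[d<=0]=np.nan
    return p,W,cm
def R(yaw,tilt=0):
    # tool pointing down, tool x = along world yaw, y = -left; tilt leans z forward
    c,s=np.cos(yaw),np.sin(yaw); x=np.array([c,s,0]);z=np.array([0,0,-1.]);
    z2=z*np.cos(tilt)+x*np.sin(tilt); x2=x*np.cos(tilt)-z*np.sin(tilt)
    return np.stack([x2,np.cross(z2,x2),z2],1)
E
python3 - <<'E'
from h import *
np.set_printoptions(precision=3,suppress=True)
print(env.get_state()["orientation"])
def tryp(p,yaw,t=0):
    for y in (yaw,yaw+np.pi):
        M=R(yaw,t)
        if y!=yaw: M=M@np.diag([-1,-1,1])
        q=env.solve_ik(np.array(p),M); print(p,y,None if q is None else np.array(q))
tryp([.5,.04,.36],0); tryp([.42,.04,.30],0,.7);tryp([.435,-.283,.2],0)
env.movep(np.array([.56,.04,.36]),R(0)); 
p,W,cm=wcloud(); np.save("w1.npy",W);cv2.imwrite("pics/w1.png",p[...,::-1]); print(cm)
for t in ["upright","lock_lever"]:
    for o in outline_of(t,"wrist")[:1]: np.save(f"w1_{t}.npy",o["region"]);print(t,o["confidence"],o["extent"])
env.movep(np.array([.435,-.283,.24]),R(0)); 
p,W,cm=wcloud(); np.save("w2.npy",W);cv2.imwrite("pics/w2.png",p[...,::-1]);
for t in ["loupe_arm"]:
    for o in outline_of(t,"wrist")[:1]: np.save(f"w2_{t}.npy",o["region"]);print(t,o["confidence"],o["extent"])
print(env.get_state()["time"])
cv2.imwrite("pics/w12.png",np.hstack([cv2.imread(f"pics/w{i}.png")[:, :] for i in (1,2)])[:, :][::1])
a=cv2.imread("pics/w12.png");cv2.imwrite("pics/w12.png",cv2.resize(a,(800,300),interpolation=3))
E
```

```text
[[-0.923  0.384  0.   ]
 [ 0.384  0.923  0.   ]
 [-0.     0.    -1.   ]]
[0.5, 0.04, 0.36] 0 [ 0.077  0.064  1.753 -0.     1.325  1.648]
[0.5, 0.04, 0.36] 3.141592653589793 [ 0.077  0.064  1.753 -0.     1.325 -1.494]
[0.42, 0.04, 0.3] 0 [ 0.18  -0.354  2.403 -0.289  0.416  1.975]
[0.42, 0.04, 0.3] 3.141592653589793 [ 0.18  -0.354  2.403 -0.289  0.416 -1.167]
[0.435, -0.283, 0.2] 0 [-0.58   0.247  1.908 -0.     0.987  0.991]
[0.435, -0.283, 0.2] 3.141592653589793 [-0.58   0.247  1.908 -0.     0.987 -2.15 ]
{'fx': 297.3186396354542, 'fy': 297.3186396354542, 'cx': 256.2493441053793, 'cy': 196.20939145043727, 'eye': array([0.628, 0.04 , 0.485]), 'orientation': array([[ 0.002, -0.964, -0.266],
       [-1.   , -0.002, -0.001],
       [ 0.   ,  0.266, -0.964]])}
upright 0.67 [209.9, 100.5, 167.9, 64.9]
lock_lever 0.92 [196.9, 100.5, 146.7, 29.0]
loupe_arm 0.84 [259.1, 178.6, 58.1, 156.0]
4.7917
```

View pics/w12.png

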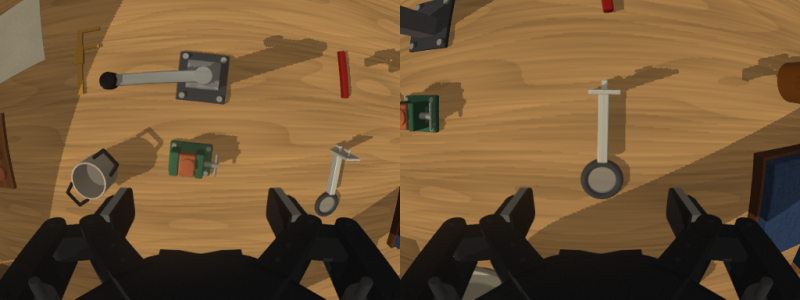

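The left half (over the upright) shows the lever from knob (107,80) to pivot (203,75), with the foot around (203,77) turned by a few degrees. The right half shows the loupe arm almost straight, with its ring at (601,180) and plate at (603,92). Next I'll fit the poses.

```bash
python3 - <<'E'
import numpy as np,cv2
np.set_printoptions(precision=4,suppress=True)
W=np.load("w1.npy"); P=W.reshape(-1,3); P=P[~np.isnan(P[:,0])]
near=P[(abs(P[:,0]-.65)<.09)&(abs(P[:,1]-.04)<.15)]
h=np.histogram(near[:,2],bins=np.arange(-.01,.23,.004));print([(round(float(b),3),int(c)) for c,b in zip(*h) if c>20])
U=near
for lo,hi in ((.005,.013),(.007,.016)):
    f=U[(U[:,2]>lo)&(U[:,2]<hi)]; f=f[(abs(f[:,1]-.04)<.075)]
    print("foot",len(f),f[:,:2].min(0),f[:,:2].max(0),cv2.minAreaRect(f[:,:2].astype(np.float32)*1000))
s=U[(U[:,2]>.192)&(U[:,2]<.202)];print("top",len(s),s.mean(0),s.min(0),s.max(0))
b=U[(U[:,2]>.209)&(U[:,2]<.2145)&(U[:,1]>.06)&(U[:,1]<.13)]
print("bar",len(b),b.mean(0),np.polyfit(b[:,1],b[:,0],1))
k=U[(U[:,2]>.216)];kk=k[k[:,1]>.1];print("knob",len(kk),kk.mean(0),kk.min(0),kk.max(0)); kp=k[k[:,1]<.1]
print("pivot cap",len(kp),kp.mean(0) if len(kp) else 0,kp.min(0),kp.max(0))
W=np.load("w2.npy"); P=W[np.load("w2_loupe_arm.npy")]; P=P[~np.isnan(P[:,0])]
b=P[(P[:,2]>.021)&(P[:,2]<.027)&(P[:,0]>.40)&(P[:,0]<.492)];print("arm bar",len(b),b.mean(0),b.min(0),b.max(0),np.polyfit(b[:,0],b[:,1],1))
r=P[(P[:,2]>.010)&(P[:,2]<.018)&(P[:,0]<.40)];print("ring",len(r),r.min(0),r.max(0)); print(cv2.minEnclosingCircle(r[:,:2].astype(np.float32)))
t=P[P[:,2]>.075];print("plate",len(t),t.mean(0),t.min(0),t.max(0),np.polyfit(t[:,1],t[:,0],1))
E
```

```text
[(-0.002, 8616), (0.002, 6030), (0.006, 74), (0.01, 1928), (0.014, 181), (0.198, 878), (0.202, 31), (0.206, 28), (0.21, 995), (0.214, 798), (0.218, 457), (0.222, 103)]
foot 1843 [ 0.5959 -0.0177] [0.7088 0.1003] ((647.9637451171875, 40.33008575439453), (107.73710632324219, 116.63493347167969), 83.69044494628906)
foot 2054 [ 0.6009 -0.0177] [0.7088 0.0897] ((655.5725708007812, 36.203887939453125), (101.1368179321289, 100.581787109375), 83.91720581054688)
top 890 [0.6482 0.0341 0.1997] [0.6288 0.0159 0.194 ] [0.6666 0.1328 0.202 ]
bar 989 [0.6448 0.094  0.2134] [-0.0169  0.6464]
knob 3714 [0.5789 0.1098 0.4023] [0.56  0.1   0.216] [0.6545 0.1614 0.4489]
pivot cap 31684 [0.5736 0.0333 0.422 ] [ 0.56   -0.0343  0.216 ] [0.6566 0.1    0.4497]
arm bar 1005 [ 0.447  -0.2873  0.0257] [ 0.4001 -0.2956  0.0224] [ 0.4913 -0.2793  0.027 ] [-0.0171 -0.2796]
ring 2063 [ 0.3269 -0.3204  0.01  ] [ 0.3945 -0.2522  0.0171]
((0.361022412776947, -0.2858206033706665), 0.03520374372601509)
plate 235 [ 0.5029 -0.2881  0.0818] [ 0.4991 -0.3075  0.0797] [ 0.5057 -0.2686  0.084 ] [0.0333 0.5124]
```

```bash
python3 - <<'E'
from h import *
np.set_printoptions(precision=4,suppress=True)
env.movep(np.array([.43,.03,.30]),R(0,.7))
p,W,cm=wcloud(); np.save("w3.npy",W);cv2.imwrite("pics/w3.png",p[...,::-1])
for o in outline_of("upright","wrist")[:1]: print(o["confidence"],o["extent"]); np.save("w3_up.npy",o["region"])
cv2.imwrite("pics/w3c.png",cv2.resize(p[:300,100:420,::-1],None,fx=2,fy=2,interpolation=3))
P=W.reshape(-1,3); P=P[~np.isnan(P[:,0])]
# front face
F=P[(abs(P[:,0]-.637)<.025)&(P[:,2]>.03)&(P[:,2]<.19)&(abs(P[:,1]-.037)<.04)]
for _ in range(3):
    A=np.c_[F[:,1:],np.ones(len(F))]; c,*_=np.linalg.lstsq(A,F[:,0],rcond=None); r=F[:,0]-A@c; F=F[abs(r)<max(2*np.median(abs(r)),.0025)]
print("front x = a y + b z + c",len(F),c,"yaw deg",np.degrees(-np.arctan(c[0])),"y range",np.percentile(F[:,1],[0,1,50,99,100]),"std",r.std())
for z0 in (.05,.09,.12,.135,.145,.158,.175,.19):
    f=F[abs(F[:,2]-z0)<.006]; 
    if len(f)>5: print(z0,len(f),f[:,1].min(),f[:,1].max(),np.sort(f[:,1])[np.argmax(np.diff(np.sort(f[:,1])))],np.diff(np.sort(f[:,1])).max())
f=P[(P[:,2]>.008)&(P[:,2]<.016)&(abs(P[:,0]-.655)<.07)&(abs(P[:,1]-.04)<.07)]
print("foot",len(f),f.min(0),f.max(0))
t=P[(P[:,2]>.195)&(P[:,2]<.203)&(abs(P[:,0]-.65)<.04)&(abs(P[:,1]-.035)<.03)];print("top",len(t),t.min(0),t.max(0),cv2.minAreaRect(t[:,:2].astype(np.float32)*1000))
print(env.get_state()["time"])
E
```

```text
0.57 [212.0, 136.0, 145.3, 123.0]
front x = a y + b z + c 1834 [0.1025 0.0025 0.6264] yaw deg -5.850610175995709 y range [0.0183 0.0188 0.0387 0.0585 0.0593] std 0.0006039290100936038
0.05 109 0.01896289403450236 0.05854568522670442 0.029640180467373066 0.00150062619228164
0.09 145 0.018390507660567136 0.058085687948256394 0.02964696532118411 0.0013882968731227414
0.12 156 0.01903558398704506 0.05887220894068872 0.02965199015455068 0.0013040398750232274
0.135 126 0.018321417573270875 0.058895349008809494 0.03222900407909184 0.005161707348202656
0.145 133 0.018321417573270875 0.05864613080179423 0.030907954965660622 0.014790440791112705
0.158 191 0.018710303909819252 0.05908809223255873 0.029659326386020684 0.0011950946553087143
0.175 155 0.019107742088620185 0.059189620656668884 0.030829546262903268 0.015076782673572042
0.19 65 0.01944164873049567 0.058196165310596674 0.030800498524168312 0.01573152213834664
foot 1966 [ 0.6007 -0.0166  0.0081] [0.7077 0.0898 0.016 ]
top 443 [0.628  0.0157 0.195 ] [0.6636 0.0641 0.203 ] ((647.507080078125, 40.01139450073242), (45.44704055786133, 36.04956817626953), 82.54618072509766)
6.1
```

View pics/w3c.png

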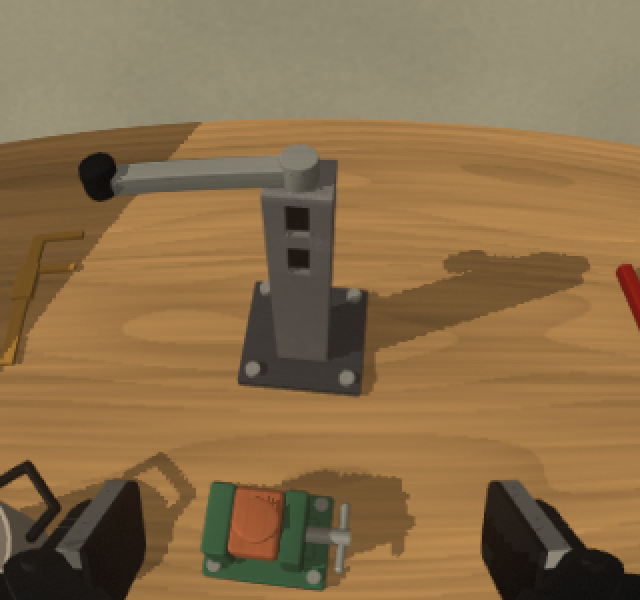

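The view shows the slots clearly at (297,218) and (298,258), the pivot cap at (298,165), the lever knob at (97,175) and a clear approach over the vise. The upright's yaw is −5.85° and its origin is about (0.6456, 0.0372). I'll grasp the arm with the camera side turned away from the upright.

```bash
cat >> h.py <<'E'
FL=np.diag([-1.,-1,1])
YU=np.radians(-5.85); UX=np.array([np.cos(YU),np.sin(YU),0]); UY=np.array([-np.sin(YU),np.cos(YU),0]); U0=np.array([.6456,.0372,0])
GZ=.024
def up(x,y,z): return U0+UX*x+UY*y+np.array([0,0,z])
E
python3 - <<'E'
from h import *
np.set_printoptions(precision=4,suppress=True)
M=R(np.radians(-1.2))@FL
g=np.array([.436,-.2871,GZ])
print(env.tcp_to_tips)
env.movep(g+[0,0,.10],M)
fingers.command_gripper(.05)
env.move_straight(g,rate=.08)
s=env.get_state();print(s["ft_force"],s["eef_pos"])
fingers.command_gripper(0.0,70)
s=env.get_state();print(s["opening"],s["grasp_force"],s["ft_force"],s["time"])
env.move_straight(g+[0,0,.2],rate=.15)
s=env.get_state();print(s["opening"],s["grasp_force"],s["ft_force"],s["ft_torque"])
pre=up(-85-0,0,0)*0+up(-.145,0,.115+.014+GZ)
env.movep(pre+[0,0,.05],R(YU)@FL)
s=env.get_state();print(s["opening"],s["eef_pos"],s["time"])
p,W,cm=wcloud(); np.save("w4.npy",W);cv2.imwrite("pics/w4.png",p[...,::-1])
p,W=cloud("scene");np.save("s4.npy",W);cv2.imwrite("pics/s4.png",cv2.resize(p[150:300,150:350,::-1],None,fx=3,fy=3))
im=np.hstack([cv2.imread("pics/w4.png"),cv2.resize(cv2.imread("pics/s4.png"),(512,384))]);cv2.imwrite("pics/c4.png",cv2.resize(im,(800,300),interpolation=3))
E
```

```text
0.019
[0.2369 0.505  0.0732] [ 0.4363 -0.2873  0.0245]
0.014466916687056063 69.00038838386536 [-0.7616  0.8494  6.2303] 11.6833
0.0143439724171721 68.27906727790833 [ 0.0321  0.7184 -1.8481] [0.0125 0.0549 0.0064]
0.0144125095649336 [0.5015 0.0513 0.203 ] 14.4667
```

View pics/c4.png

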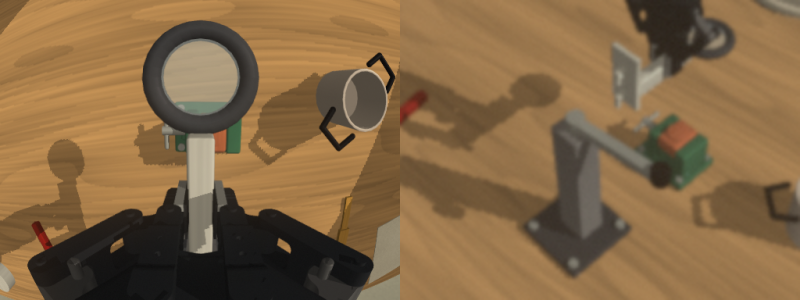

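The left half shows the arm held, with its ring at (200,76) ahead of the fingers and the bar straight. In the right half the plate with its claws, at (625,75), faces the upright at (578,190). I'll measure the arm's pose in the hand.

```bash
cat > inhand.py <<'E'
from h import *
np.set_printoptions(precision=4,suppress=True)
def inhand(W,Mx,p):
    # arm-like frame: x=-toolx(flipped)-> arm x ; origin TCP
    A=np.stack([-Mx[:,0],-Mx[:,1],-Mx[:,2]],1)  # arm x,y,z axes: x=-tx, y: check
    A[:,1]=np.cross(A[:,2],A[:,0])
    P=(W.reshape(-1,3)-p)@A; P=P[~np.isnan(P[:,0])]
    r=P[(abs(P[:,0]+.075)<.045)&(abs(P[:,1])<.045)&(P[:,2]>-.022)&(P[:,2]<-.003)]
    print("ring",len(r),r.mean(0),cv2.minEnclosingCircle(r[:,:2].astype(np.float32)))
    top=r[r[:,2]>np.median(r[:,2])-.002]
    print("ring plane z=ax+by+c",np.linalg.lstsq(np.c_[top[:,:2],np.ones(len(top))],top[:,2],rcond=None)[0])
    b=P[(P[:,0]>-.038)&(P[:,0]<-.012)&(abs(P[:,1])<.012)&(abs(P[:,2])<.008)]
    print("bar",len(b),b.mean(0),b.min(0),b.max(0),"yaw",np.polyfit(b[:,0],b[:,1],1),"pitch",np.polyfit(b[:,0],b[:,2],1))
E
python3 - <<'E'
from inhand import *
s=env.get_state()
inhand(np.load("w4.npy"),np.array(s["orientation"]),np.array(s["eef_pos"]))
# scene view: plate
W=np.load("s4.npy").reshape(-1,3); W=W[~np.isnan(W[:,0])]
P=(W-s["eef_pos"])@np.stack([UX,UY,[0,0,1]],1)
t=P[(P[:,0]>.055)&(P[:,0]<.09)&(abs(P[:,1])<.03)&(P[:,2]>-.03)&(P[:,2]<.07)]
print("plate",len(t),t.min(0),t.max(0),np.median(t,axis=0))
f=t[abs(t[:,0]-np.median(t[:,0]))<.003]; print(len(f),f.mean(0),f.min(0),f.max(0),np.linalg.lstsq(np.c_[f[:,1:],np.ones(len(f))],f[:,0],rcond=None)[0])
E
```

```text
ring 17216 [-0.075  -0.0001 -0.0114] ((-0.07460876554250717, -0.00033227898529730737), 0.03612609952688217)
ring plane z=ax+by+c [ 0.0026 -0.0004 -0.0111]
bar 1997 [-0.0253  0.      0.0011] [-0.038  -0.008  -0.0017] [-0.012   0.0081  0.003 ] yaw [0.0024 0.0001] pitch [-0.0037  0.001 ]
plate 396 [ 0.064  -0.0194 -0.0242] [0.084  0.0211 0.0571] [0.0697 0.0035 0.0228]
297 [0.0695 0.0035 0.0215] [ 0.0668 -0.0194 -0.0242] [0.0718 0.0211 0.0571] [-0.0144 -0.0067  0.0697]
```

```bash
python3 - <<'E'
from inhand import *
M=R(YU)@FL; z=.115+.014+GZ
def rel():
    s=env.get_state(); return (np.array(s["eef_pos"])-U0)@np.stack([UX,UY,[0,0,1]],1), np.array(s["ft_force"]), s["time"]
env.move_straight(up(-.145,0,z),M,rate=.12); print(rel())
c=env.move_straight(up(-.100,0,z),M,rate=.06,contact_N=8); print(c,rel())
if not c:
    c=env.move_straight(up(-.079,0,z),M,rate=.015,contact_N=6); print(c,rel())
p,W=cloud("scene");cv2.imwrite("pics/s5.png",cv2.resize(p[150:300,150:350,::-1],None,fx=3,fy=3,interpolation=3))
E
```

```text
(array([-0.1447, -0.0003,  0.1532]), array([-0.0053,  0.6485, -1.7652]), 15.1333)
False (array([-0.1005, -0.0001,  0.1528]), array([-0.9613,  0.3307, -2.9577]), 16.0333)
True (array([-0.0851, -0.0001,  0.1521]), array([ 0.3548, -0.1761, -2.0899]), 17.0417)
```

View pics/s5.png

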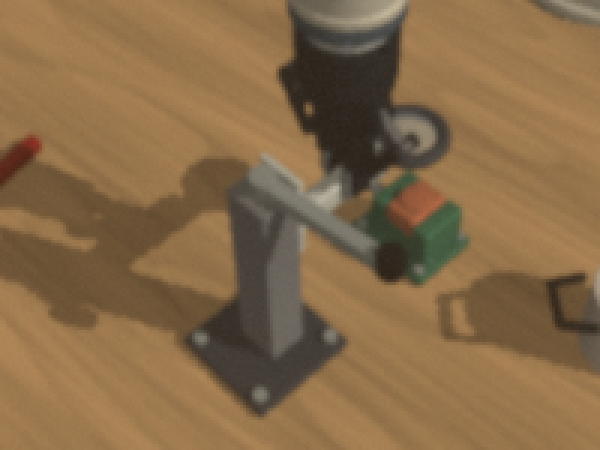

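The plate at (280,178) is flush against the front face of the upright (245,190), and contact came at x −85 mm as predicted. The claws are in the slots, so I'll press down.

```bash
python3 - <<'E'
from inhand import *
M=R(YU)@FL; z=.115+GZ
def rel():
    s=env.get_state(); return (np.array(s["eef_pos"])-U0)@np.stack([UX,UY,[0,0,1]],1), np.array(s["ft_force"]), s["time"]
x=-.0860
env.move_straight(up(x,0,.152),M,rate=.02); print(rel())
c=env.move_straight(up(x,0,z-.012),M,rate=.02,contact_N=15); print(c,rel())
s=env.get_state();print(s["opening"],s["grasp_force"])
W=cloud("scene")[1].reshape(-1,3); W=W[~np.isnan(W[:,0])]
P=(W-U0)@np.stack([UX,UY,[0,0,1]],1)
t=P[(P[:,0]>-.026)&(P[:,0]<-.013)&(abs(P[:,1])<.03)&(P[:,2]>.18)&(P[:,2]<.24)]
print("plate top",len(t),np.percentile(t,[90,98,100],axis=0) if len(t) else 0)
E
```

```text
(array([-0.0862, -0.    ,  0.1519]), array([-0.4427, -0.7444, -2.5298]), 17.3417)
True (array([-0.0855,  0.0002,  0.1351]), array([-2.2449, -0.0029,  7.2128]), 18.2083)
0.014211162873582199 70.90379476547241
plate top 38 [[-0.0191  0.0172  0.1954]
 [-0.0187  0.0197  0.196 ]
 [-0.0186  0.0201  0.1961]]
```

The plate top reads 196 mm against a nominal 195 mm when home. I'll release, retreat and check.

```bash
cat > chk.py <<'E'
from inhand import *
def rel():
    s=env.get_state(); return (np.array(s["eef_pos"])-U0)@np.stack([UX,UY,[0,0,1]],1), np.array(s["ft_force"]), s["time"]
def chk(tag):
    for n in ("scene","top"):
        p,W=cloud(n); cv2.imwrite(f"pics/{tag}_{n}.png",cv2.resize(p[100:300,130:390,::-1],None,fx=2,fy=2,interpolation=3))
        W=W.reshape(-1,3);W=W[~np.isnan(W[:,0])]; P=(W-U0)@np.stack([UX,UY,[0,0,1]],1)
        t=P[(P[:,0]>-.026)&(P[:,0]<-.013)&(abs(P[:,1])<.024)&(P[:,2]>.17)&(P[:,2]<.24)]
        b=P[(P[:,0]>-.12)&(P[:,0]<-.03)&(abs(P[:,1])<.006)&(P[:,2]>.12)&(P[:,2]<.15)]
        r=P[(abs(P[:,0]+.16)<.04)&(abs(P[:,1])<.04)&(P[:,2]>.10)&(P[:,2]<.15)]
        l=P[(P[:,2]>.2)&(P[:,2]<.23)&(np.hypot(P[:,0],P[:,1])>.03)&(np.hypot(P[:,0],P[:,1])<.13)]
        print(n,"plate z",np.percentile(t[:,2],[90,99]) if len(t) else 0,"bar z",np.median(b[:,2]) if len(b) else 0,"ring",len(r),r.mean(0) if len(r) else 0,
          "lever ang",np.arctan2(-np.median(l[:,0]),np.median(l[:,1])) if len(l) else 0,len(l))
    a=np.hstack([cv2.imread(f"pics/{tag}_{n}.png") for n in("scene","top")]); cv2.imwrite(f"pics/{tag}.png",cv2.resize(a,(800,308),interpolation=3))
E
python3 - <<'E'
from chk import *
fingers.command_gripper(.045); print(rel())
p=np.array(env.get_state()["eef_pos"])
env.move_straight(p+[0,0,.13],rate=.12); print(rel())
env.movep(up(.045,.20,.30),R(np.radians(91)))
chk("c6"); print(rel()[2])
E
```

```text
(array([-0.0862, -0.    ,  0.1342]), array([-0.5282, -0.5404, -0.2679]), 18.6583)
(array([-0.0867, -0.0001,  0.2634]), array([-0.2318,  0.4177,  0.4837]), 19.8917)
scene plate z [0.1949 0.1962] bar z 0.1346621270134693 ring 34 [-0.1374 -0.0194  0.1216] lever ang 0.0550171142249697 322
top plate z [0.1979 0.2001] bar z 0.13543073900847602 ring 471 [-0.1608  0.0016  0.1183] lever ang 0.14600743822647327 228
21.4833
```

View pics/c6.png

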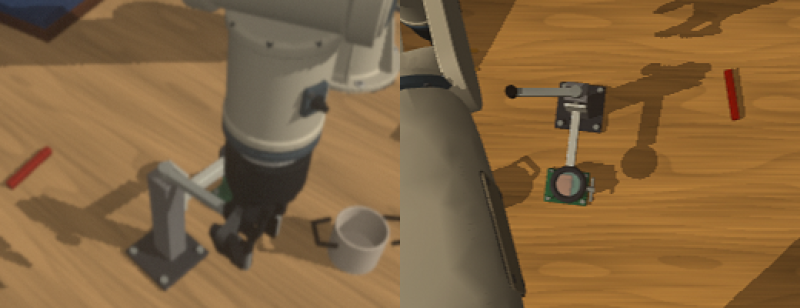

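The right half shows the arm hung with its lens over the vise at (568,184), and the lever open with its knob at (512,91). The lens seems to sit a little low, so I'll measure the pitch and where the claw end is.

```bash
python3 - <<'E'
from chk import *
for n in ("top","scene"):
    p,W=cloud(n); W=W.reshape(-1,3);W=W[~np.isnan(W[:,0])]; P=(W-U0)@np.stack([UX,UY,[0,0,1]],1)
    b=P[(P[:,0]>-.115)&(P[:,0]<-.028)&(abs(P[:,1])<.007)&(P[:,2]>.125)&(P[:,2]<.15)]
    print(n,len(b),"bar z=ax+b",np.polyfit(b[:,0],b[:,2],1),"at x -15:",np.polyval(np.polyfit(b[:,0],b[:,2],1),-.015))
    r=P[(abs(P[:,0]+.16)<.05)&(abs(P[:,1])<.05)&(P[:,2]>.10)&(P[:,2]<.15)]
    if len(r)>100: print("ring",np.linalg.lstsq(np.c_[r[:,:2],np.ones(len(r))],r[:,2],rcond=None)[0],r[:,2].max())
    v=P[(P[:,0]>-.14)&(P[:,0]<-.0)&(P[:,2]>.19)&(P[:,2]<.215)&(abs(P[:,1])<.024)]
    t=v[(v[:,0]<-.015)];print("plate top",len(t),t.min(0),t.max(0),np.median(t,axis=0))
    k=P[(P[:,2]>.192)&(P[:,2]<.202)&(P[:,0]>-.01)&(P[:,0]<.025)&(abs(P[:,1])<.02)];print("upright top z (198)",len(k),np.median(k[:,2]) if len(k) else 0)
E
```

```text
top 142 bar z=ax+b [0.0428 0.1383] at x -15: 0.1376478666166984
ring [0.1427 0.0011 0.1414] 0.13678310516963332
plate top 49 [-0.0273 -0.0187  0.1906] [-0.0152  0.0209  0.2013] [-0.0224  0.0018  0.1942]
upright top z (198) 67 0.1975344172783483
scene 108 bar z=ax+b [0.0493 0.1389] at x -15: 0.13819399861566678
plate top 38 [-0.0253 -0.0192  0.1918] [-0.0185  0.0207  0.1971] [-0.0218  0.0028  0.1939]
upright top z (198) 115 0.1978035217063645
```

The claw end is seated (0.138 m against 0.139 m). The 2.6° droop matches the play of the claws in the slots. Now for the lever.

```bash
python3 - <<'E'
from chk import *
r=.085; Z=.2235
def pose(deg,d):
    a=np.radians(deg); e=np.array([np.cos(a),np.sin(a),0]); t=np.array([-e[1],e[0],0])
    return U0+r*e-d*t+np.array([0,0,Z]), R(a)
fingers.command_gripper(0.0,30)
p,M=pose(91,.050)
q=[env.solve_ik(*pose(d,.022)) for d in (91,130,178)]; print([None if x is None else np.array(x) for x in q])
env.movep(p+[0,0,.06],M); env.move_straight(p,rate=.08); print(rel())
f0=np.array(env.get_state()["ft_force"])
c=False
p,M=pose(91,.024); c=env.move_straight(p,M,rate=.05,contact_N=10); print(c,rel())
for deg in list(range(99,164,8))+[168]:
    if c: break
    c=env.move_straight(*pose(deg,.024),rate=.06,contact_N=10); print(deg,c,rel()[1:])
chk("c7")
E
```

```text
[array([ 0.1798,  0.4572,  1.5374, -0.    ,  1.1471,  0.1623]), array([ 0.1869,  0.3693,  1.6729, -0.    ,  1.0994, -0.5113]), array([ 0.1076,  0.288 ,  1.7906, -0.    ,  1.0629, -1.4283])]
(array([0.0399, 0.0904, 0.224 ]), array([0.7441, 0.1701, 0.5847]), 23.5)
False (array([0.0137, 0.0873, 0.2238]), array([0.5786, 0.725 , 0.3343]), 24.1667)
99 False (array([ 0.0667, -0.6731,  0.4462]), 24.525)
107 False (array([-0.0068,  0.4677,  0.4715]), 24.8833)
115 False (array([-0.1913,  0.7333,  0.2601]), 25.2417)
123 False (array([-0.4584, -0.1994, -0.4627]), 25.6)
131 False (array([-0.2781, -0.6062, -0.096 ]), 25.9583)
139 False (array([ 0.4634,  0.4879, -0.7358]), 26.3167)
147 False (array([-0.7681, -0.1452, -0.7821]), 26.675)
155 False (array([ 0.1858, -0.0611, -0.0093]), 27.0333)
163 False (array([ 0.3013, -0.6444,  0.2688]), 27.3917)
168 False (array([-0.6871, -0.1575,  0.2681]), 27.6667)
scene plate z [0.2123 0.2138] bar z 0.1349038385165905 ring 340 [-0.1576  0.0108  0.1178] lever ang 1.3389792064263366 241
top plate z 0 bar z 0.1333404904084774 ring 257 [-0.1583  0.0134  0.1182] lever ang 1.41137034042052 75
```

View pics/c7.png

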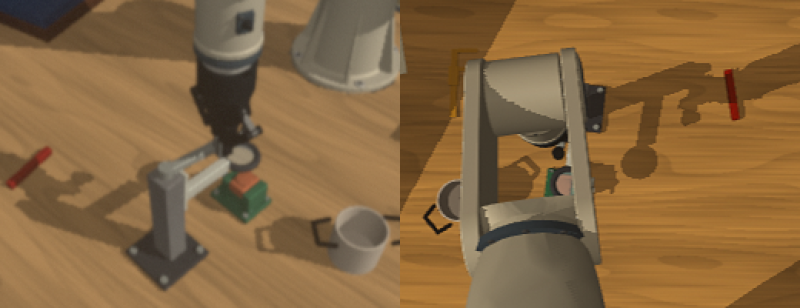

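The lever now lies almost over the arm, running from the pivot at (165,165) to the gripper at (225,150) in the left half. I'll push it to the stop until contact.

```bash
python3 - <<'E'
from chk import *
r=.085; Z=.2235
def pose(deg,d):
    a=np.radians(deg); e=np.array([np.cos(a),np.sin(a),0]); t=np.array([-e[1],e[0],0])
    return U0+r*e-d*t+np.array([0,0,Z]), R(a)
M=R(np.radians(174.15))
c=env.move_straight(*pose(171,.024),rate=.03,contact_N=8); print(c,rel())
if not c:
    c=env.move_straight(pose(174.15,.004)[0],M,rate=.02,contact_N=10); print(c,rel())
print("standoff d", -rel()[0][1] if 0 else rel()[0][1])
env.wait(.3); print(rel())
# back off, then up
p=pose(174.15,.05)[0]; env.move_straight(p,rate=.06); env.move_straight(p+[0,0,.12],rate=.12)
env.movep(np.array([.40,.20,.36]),R(np.pi/2))
chk("c8"); print(rel()[2])
E
```

```text
False (array([-0.0835,  0.0287,  0.2235]), array([0.0299, 0.5071, 1.2678]), 28.0667)
True (array([-0.0845,  0.0193,  0.2234]), array([0.1503, 4.9187, 1.4596]), 28.7333)
standoff d 0.019314286707081334
(array([-0.0845,  0.0193,  0.2233]), array([1.0425, 5.2686, 3.8722]), 29.0333)
scene plate z [0.212  0.2133] bar z 0.13495152260830628 ring 451 [-0.1572  0.0033  0.1181] lever ang 1.5052581161859695 308
top plate z [0.2128 0.2144] bar z 0.135477662018336 ring 473 [-0.1608  0.0017  0.1182] lever ang 1.5511808732875354 204
32.4833
```

View pics/c8.png

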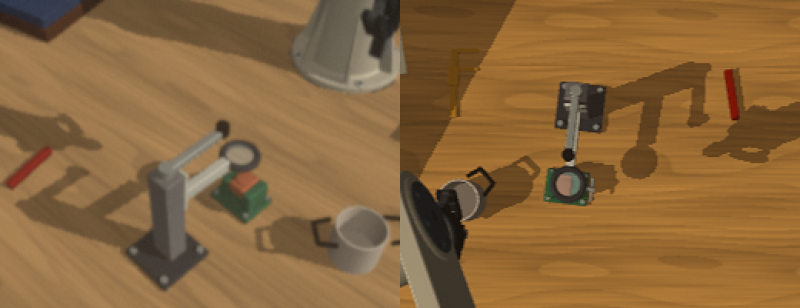

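The lever now lies over the arm, with its knob at (568,155) in the right half, and the lens is over the vise. A line fit of the lever bar will confirm it is at the end stop.

```bash
python3 - <<'E'
from chk import *
for n in ("scene","top"):
    W=cloud(n)[1].reshape(-1,3);W=W[~np.isnan(W[:,0])]; P=(W-U0)@np.stack([UX,UY,[0,0,1]],1)
    l=P[(P[:,2]>.208)&(P[:,2]<.216)&(P[:,0]<-.025)&(P[:,0]>-.10)&(abs(P[:,1])<.03)]
    c=np.polyfit(l[:,0],l[:,1],1); k=P[(P[:,2]>.216)&(P[:,2]<.224)&(P[:,0]<-.10)&(P[:,0]>-.13)&(abs(P[:,1])<.03)]
    print(n,len(l),c,"knob",len(k),k.mean(0),"y range",l[:,1].min(),l[:,1].max())
env.movep(np.array([.50,-.03,.40]),R(0)); p,W,cm=wcloud(); P=(W.reshape(-1,3)-U0)@np.stack([UX,UY,[0,0,1]],1); P=P[~np.isnan(P[:,0])]
l=P[(P[:,2]>.208)&(P[:,2]<.217)&(P[:,0]<-.025)&(P[:,0]>-.10)&(abs(P[:,1])<.03)]
k=P[(P[:,2]>.216)&(P[:,2]<.226)&(P[:,0]<-.10)&(P[:,0]>-.13)&(abs(P[:,1])<.03)]
print("wrist",len(l),np.polyfit(l[:,0],l[:,1],1),"knob",len(k),k.mean(0),l[:,1].min(),l[:,1].max(),rel()[2])
E
```

```text
scene 168 [-0.0064  0.0017] knob 54 [-0.1123  0.0023  0.2191] y range -0.005689499156476699 0.00873422448613441
top 138 [-0.0078  0.0014] knob 46 [-0.1158  0.0019  0.2189] y range -0.005026677602843916 0.008988524034558179
wrist 947 [-0.0037 -0.0008] knob 316 [-0.1137 -0.0006  0.2213] -0.007446542984092417 0.00731698938276882 33.6333
```

```bash
python3 -c "
from h import *
print(env.get_state()['ft_force']); print(ticket.sign_off())"
```

```text
[ 0.71869838 -0.16454789 -0.08208127]
the job is handed in; nothing more can be done
None
```

The loupe arm is hung with both claws fully home, its lens over the vise and drooping about 2.6° (in line with the claw play in the slots); the lever is at its end stop over the arm, the robot is clear, and the job was handed in at about 34 s of the 61 s allowed.

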